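# Trap the spring latch plunger under its keeper plate

## Task

Take the steel keeper plate from the black parts tray and use it to press the spring plunger on the latch block in the white shell right down into its well, then keep it down and slide the keeper away from the open end, its ears under the two lips, until it is fully home against the stops. Let go so that the trapped plunger stays down. Feel your way gently, never pressing on the jig or its parts with more than 40 N, and leave the other things on the bench undisturbed.

Things in the scene. Friction and masses are not known exactly. Their poses are not given: they have to be found in the camera images.
- jig: Fixed assembly jig: aluminium bench plate 160 x 130 x 12 mm whose column carries an open white shell (140 x 116 mm) holding a white latch block. Origin: on the bench under the plunger's axis. x = slide direction, from the open end to the stops; z up. The shell is locked at a different, unmeasured height each time: the block's flat top (deck) is 60 to 90 mm above the bench; find it by touch.
- home (a point): Point on the plunger's axis, fixed 60 mm above the bench (lowest deck height), axes as the jig's. Keeper home: its origin above here, ears against the stops, plate along jig x. On the deck at each side a grey guide 12 mm tall, x -10 to +14 mm from here: wall inner face y +-28 mm, lip reaching in to y +-19 mm, its underside 7 mm above the deck, stop face at x +8 mm.
- drop (a point): Point 21 mm before home (jig x = -21 mm), also fixed 60 mm above the bench. With the keeper's origin over it, its ears come down clear of the lips (needs x below -18 mm) and its plate still covers the plunger. The deck reaches from x -58 to +40 mm, y +-38 mm about home, with no walls before x -10 mm; the shell's rim is 3 mm below it.
- keeper: Loose steel keeper, about 0.16 kg, flat in the tray: plate 68 (x) x 30 (y) x 5 mm with two ears at mid-length (16 mm long in x, 50 mm wide overall, 5 mm thick) and an upright grip block in the middle, 18 (x) x 30 (y) mm, from the plate's top at 5 mm to 41 mm above the underside. Origin: centre of the underside. A half turn about z makes no difference.
- tray: Fixed shallow black parts tray 140 x 110 mm, walls 14 mm high, floor 4 mm above the bench. Origin: centre of its underside.
- plunger (a joint): How far the round steel plunger (16 mm across, flat top, on home's axis) is pressed down, m: 0 = up, 10 mm above the deck; 0.010 = flush; travel 11 mm. Spring: 5 N at 0, 0.6 N more per mm, 11 N when flush. Under the home keeper it rises to about 0.008 as the keeper lifts against the lips.
- screwdriver: Bystander: screwdriver about 170 mm long lying on the bench between jig and tray. Origin: on the bench under its middle.
- tape: Bystander: roll of clear tape, 70 mm across, 24 mm high. Origin: centre of its underside.
- spacer: Bystander: small aluminium block 40 x 25 x 12 mm. Origin: centre of its underside.
- cleaner: Bystander: white bottle, 56 mm across, 130 mm tall. Origin: centre of its underside.
- meter: Bystander: grey hand meter 80 x 150 x 34 mm lying flat. Origin: centre of its underside.
- unit_a: Bystander: finished white unit, upright box 200 x 55 x 190 mm. Origin: centre of its underside.
- unit_b: Bystander: another finished white unit, upright box 200 x 55 x 190 mm. Origin: centre of its underside.
Things that resemble listed ones, but are neither listed nor needed, are in the scene too. Leave any red look-alike of the keeper alone.

How it is judged:
By the outcome, as a careful person would: the job done as asked, in the order asked, and still so for the second after the job is handed in, with the robot touching nothing.
It also fails if it takes over 56 s, if anything falls off the work surface, if the arm or the gripper's body presses on something with over 40 N, if the wrist force passes 120 N, or if a joint passes its speed limit or range.

## Robot

A 7-joint arm with a two-finger parallel gripper is mounted at the origin on the work surface. World frame = base frame: x ahead of the robot, y to its left, z up, the work surface at z = 0. Lengths are in m, angles in rad, forces in N, time in s.
With the tool pointing down it reaches from about 0.425 to 0.875 m from the base axis. Payload 4.7 kg.
Tool frame: the origin (TCP) lies at the very end of the fingers, on their centre line; the grasp point (between the pads) lies 19 mm behind it; z points along the fingers, y is the line along which they close (so a half turn about z gives the same grasp; the last joint's range is limited). The gripper opens to 87 mm and grips with 3 to 60 N. Pads are 19 mm wide; open, the fingers measure 117 mm over their backs; the gripper's body (75 mm by 190 mm) begins 51 mm behind the grasp point.
Start: joints at [1.246, 0.321, -0.07, 1.45, 0.023, 1.371, -0.057], TCP at [0.216, -0.613, 0.223] pointing down, gripper open.
Joint ranges: [-2.86, 2.86], [-0.3, 2.09], [-1.38, 1.24], [0.06, 2.45], [-1.56, 4.7], [0.09, 2.05], [-2.69, 2.69]. Speed limits (rad/s): [2.57, 2.57, 3.14, 3.14, 3.14, 3.14, 3.14].

## Interface

Orientations are given as a rotation vector (axis times angle).
In Python, from bench import ctrl, vision gives the robot as it stands.
- The arm moves only by the tool jog_arm, never from a script. Its argument "increments" is a list of rows, each an object of numbers: "tx", "ty", "tz": the shift along the tool's x, y, z in mm; "wx", "wy", "wz": the turn, a rotation vector about the tool's x, y, z in rad; "gripper": the opening, from 0 (shut) to 1 (fully open). In form: [{"tx": .., "ty": .., "tz": .., "wx": .., "wy": .., "wz": .., "gripper": ..}, ...]. A call has exactly 5 rows; each row is the pose to reach, as a shift and turn from the pose commanded when the call began, along the tool's axes at that moment; what a row does not reach only later rows make up. A row lasts 1/12 s, in which the tool goes at most 41.7 mm and 7.16 degrees, less where a joint would pass 70% of its speed; a pose out of reach is approached as far as the arm can. A call with a gripper value outside its range is refused whole. The fingers move at their own pace and stop on an object; "grip_force" is the grip in N (left out, the last holds). Time passes only in rows, so rows that repeat a pose let the fingers close, or fill a call up. It gives the time, the measured TCP pose, the force, the opening and the grip force at its end, in the units of the state.
- ctrl.get_state(): the state, without advancing time (a new reading comes with each control period).
- vision.get_image(name): name is "scene" or "side" or "wrist"; returns a dict with "color" (384x512x3 uint8, blue, green, red), "fx", "fy", "cx", "cy" (pixels), "k1" (the pictures are not rectified: a ray, as slopes to the right and down, at radius r is drawn at 1 + k1 r^2 times it, then the intrinsics apply), "extrinsics" (4x4, takes a point from world to camera coordinates). Camera axes: x right, y down, z forward; pixel columns grow to the right and rows downward; lengths in m; the calibration is good to about 2 mm. A picture is of the moment at which its call begins. There is no depth.
- ctrl.close_job(): hands the job in; it is judged then, once.
Trained networks look in the newest picture that a camera, given by its name, has taken for a name from the list of things; names that differ only in an ending like _2 or _b are one class to them, and where a whole thing is asked for, a point or a joint stands for the part that bears it (a point fixed in the world has none). Each returns a list of dicts, best first, with "conf" (0 to 1); they miss things now and then, are a little off and sometimes report something else, mostly with a low value. They report only what shows in the picture. A call takes as long as a camera call. They do not tell look-alikes from the thing itself.
- vision.spot_in(camera, thing): "bbox" ([left, top, right, bottom] in pixels, round what is visible of it).
The state is a dict: "time": time; "joint_positions": joint angles; "qd": joint speeds; "joint_torque": joint torques, N m; "position": TCP position; "tool_rot": TCP orientation; "ft_force": force on the tool from outside, world axes, zero at the start; "torque": the same for the moment, N m; "grip_width": opening from 0.0 (shut) to 1.0 (fully open); "grip_force": force on a finger pad.
Only numpy, scipy, OpenCV 4.12 (cv2) and the standard library are available. Lean on these libraries where they do the work, as an engineer would, in place of code of your own. Each camera call takes 0.05 s, during which the arm holds its last target. There are 200 camera calls.

## Working session

There is one attempt and no reset: what is moved stays moved. The work goes in short steps, Python scripts to look and compute and a tool call to move; the robot and the scene stay as the last step left them, time stands still between calls to the robot, and variables do not carry over. Pictures are saved under pics/ and viewed, at most 10 in all, crops included, and the job is handed in when it is done.

Besides the shell and the picture viewer there is one more tool, called after "Request:" by a JSON object that holds its "api" and its "payload". jog_arm: Moves the arm, as the interface text tells. Its arguments: {"type":"object","properties":{"increments":{"type":"array"},"grip_force":{"type":"number"}},"required":["increments"]}

```bash
ls; mkdir -p pics; cat > h.py <<'E'
import numpy as np, cv2
from scipy.spatial.transform import Rotation as R
from bench import ctrl, vision
def K(im): return np.array([[im['fx'],0,im['cx']],[0,im['fy'],im['cy']],[0,0,1.]])
def ray(im,u,v):
    xd=np.array([(u-im['cx'])/im['fx'],(v-im['cy'])/im['fy']]); x=xd.copy()
    for _ in range(20): x=xd/(1+im['k1']*(x@x))
    E=np.array(im['extrinsics']); Rm=E[:3,:3]; 
    return -Rm.T@E[:3,3], Rm.T@np.array([x[0],x[1],1])
def at(im,u,v,z):
    o,d=ray(im,u,v); return o+d*(z-o[2])/d[2]
def proj(im,P):
    E=np.array(im['extrinsics']); p=np.atleast_2d(P)@E[:3,:3].T+E[:3,3]
    x=p[:,:2]/p[:,2:]; x=x*(1+im['k1']*(x**2).sum(1,keepdims=True))
    return x*[im['fx'],im['fy']]+[im['cx'],im['cy']]
def tool(P):
    "shift in mm along tool axes from measured TCP to P"
    s=ctrl.get_state(); return R.from_rotvec(s['tool_rot']).as_matrix().T@(np.array(P)-s['position'])*1000
E
cat > a.py <<'E'
from h import *
s=ctrl.get_state(); print({k:np.round(v,3).tolist() for k,v in s.items()})
print(R.from_rotvec(s['tool_rot']).as_matrix().round(3).tolist())
ims=[]
for c in ['scene','side']:
    im=vision.get_image(c); ims.append(im['color']); cv2.imwrite(f'pics/{c}0.png',im['color'])
    o,d=ray(im,im['cx'],im['cy']); print(c,o.round(3),d.round(3),im['k1'],im['fx'])
    for t in ['jig','keeper','tray','plunger','screwdriver']:
        for r in vision.spot_in(c,t)[:3]: print(c,t,np.round(r['bbox'],0).tolist(),round(r['conf'],2), at(im,(r['bbox'][0]+r['bbox'][2])/2,(r['bbox'][1]+r['bbox'][3])/2,.02).round(3))
E
python3 a.py
```

```text
pics
{'time': 0.0, 'joint_positions': [1.246, 0.322, -0.07, 1.452, 0.023, 1.371, -0.057], 'qd': [-0.001, 0.001, 0.001, 0.0, 0.0, 0.0, 0.0], 'joint_torque': [0.0, -49.129, -0.404, -31.253, -0.064, 0.044, 0.0], 'position': [0.216, -0.613, 0.221], 'tool_rot': [-3.095, -0.529, 0.001], 'ft_force': [0.257, 0.296, 0.302], 'torque': [0.054, 0.031, -0.008], 'grip_force': 0.0, 'grip_width': 1.001}
[[0.943, 0.332, -0.001], [0.332, -0.943, 0.002], [-0.0, -0.002, -1.0]]
scene [1.134 0.549 0.778] [-0.613 -0.384 -0.691] -0.04804327966600263 351.35211579899845
scene jig [129.0, 144.0, 192.0, 198.0] 0.79 [ 0.572 -0.17   0.02 ]
scene keeper [229.0, 209.0, 249.0, 229.0] 0.87 [0.597 0.162 0.02 ]
scene keeper [289.0, 223.0, 302.0, 244.0] 0.54 [0.554 0.321 0.02 ]
scene keeper [332.0, 205.0, 405.0, 320.0] 0.3 [0.533 0.523 0.02 ]
scene tray [213.0, 201.0, 271.0, 245.0] 0.7 [0.605 0.177 0.02 ]
scene screwdriver [198.0, 180.0, 219.0, 204.0] 0.71 [0.559 0.02  0.02 ]
side [0.319 0.998 0.549] [ 0.192 -0.86  -0.473] -0.11284685052574121 410.2414116809767
side jig [230.0, 141.0, 284.0, 180.0] 0.56 [ 0.575 -0.185  0.02 ]
side keeper [220.0, 201.0, 241.0, 220.0] 0.43 [0.577 0.135 0.02 ]
side tray [205.0, 203.0, 257.0, 242.0] 0.84 [0.561 0.191 0.02 ]
side plunger [238.0, 186.0, 276.0, 196.0] 0.51 [0.532 0.021 0.02 ]
side screwdriver [217.0, 188.0, 275.0, 196.0] 0.73 [0.562 0.031 0.02 ]
```

```bash
python3 - <<'E'
import cv2,numpy as np
a=cv2.imread('pics/scene0.png')
cv2.imwrite('pics/sc_crop.png',cv2.resize(a[120:270,100:350],None,fx=3.2,fy=3.2,interpolation=cv2.INTER_CUBIC))
b=cv2.imread('pics/side0.png')
cv2.imwrite('pics/si_crop.png',cv2.resize(b[110:260,130:330],None,fx=4,fy=4,interpolation=cv2.INTER_CUBIC))
E
```

```text
(no output)
```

View pics/scene0.png

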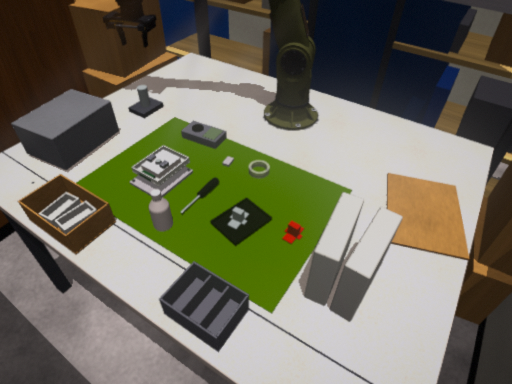

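View pics/sc_crop.png

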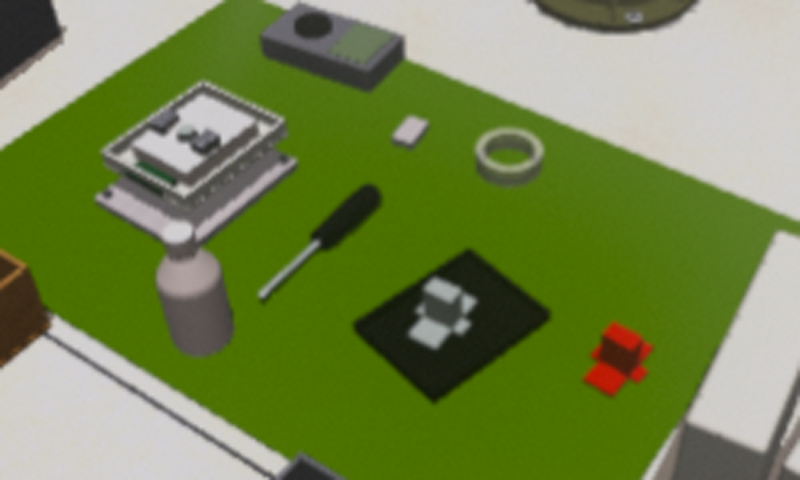

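View pics/si_crop.png

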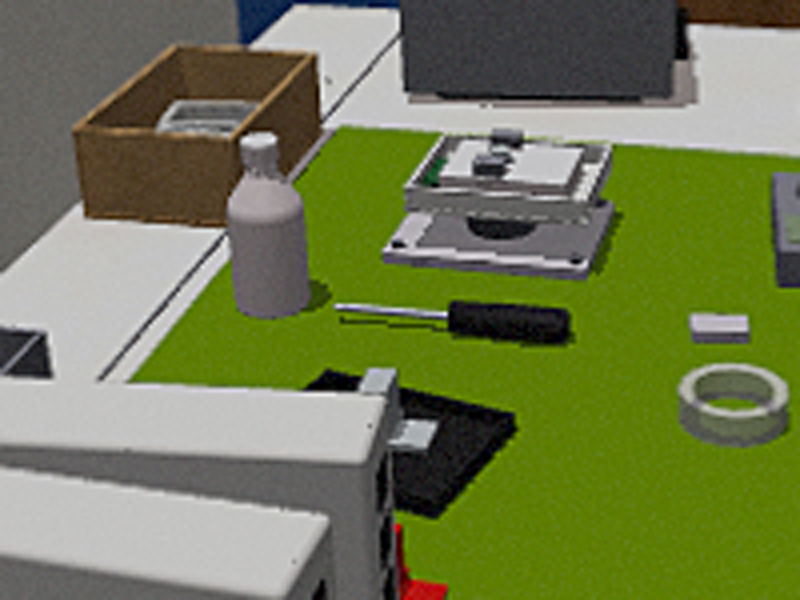

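The close crops show four things that could be taken for the keeper, by scene pixel:
- The bright steel keeper, lying in the black tray at (239,217).
- The red look-alike at (293,233), outside the tray.
- Steel bits in the wooden box at (65,208).
- A dark stand at (146,101).

I choose the one in the black tray. The jig is at (160,168), with the plunger near (158,161) between two grey guides. I'll fly over the jig first for a closer look.

Request:
{"api": "jog_arm", "payload": {"increments": [{"tx":34,"ty":-22,"tz":-10},{"tx":68,"ty":-44,"tz":-20},{"tx":102,"ty":-66,"tz":-30},{"tx":136,"ty":-88,"tz":-40},{"tx":170,"ty":-110,"tz":-50}]}}

```text
validation failed for argument at $.in...
```

Request:
{"api": "jog_arm", "payload": {"increments": [{"tx":34,"ty":-22},{"tx":68,"ty":-44},{"tx":102,"ty":-66},{"tx":136,"ty":-88},{"tx":170,"ty":-110}]}}

```text
validation failed for argument at $.in...
```

Request:
{"api": "jog_arm", "payload": {"increments": [{"tx":30,"ty":-20},{"tx":60,"ty":-40},{"tx":77,"ty":-50},{"tx":77,"ty":-50},{"tx":77,"ty":-50}]}}

```text
validation failed for argument at $.in...
```

```bash
cat > w.py <<'E'
import sys
from h import *
s=ctrl.get_state(); print(s['time'],np.round(s['position'],4),np.round(s['ft_force'],1))
print(R.from_rotvec(s['tool_rot']).as_matrix().round(3).tolist())
im=vision.get_image('wrist'); cv2.imwrite(f'pics/{sys.argv[1]}.png',im['color'])
import pickle; pickle.dump(im,open(f'{sys.argv[1]}.pkl','wb'))
o,d=ray(im,im['cx'],im['cy']); print(o.round(3),d.round(3))
for t in sys.argv[2:]:
    for r in vision.spot_in('wrist',t)[:2]: print(t,np.round(r['bbox'],0).tolist(),round(r['conf'],2))
E
python3 w.py w1 plunger jig
```

```text
0.6 [ 0.216  -0.6131  0.2226] [0.4 0.8 0.3]
[[0.943, 0.332, 0.0], [0.332, -0.943, -0.0], [-0.0, 0.0, -1.0]]
[ 0.29  -0.587  0.385] [-0.27  -0.096 -0.958]
```

View pics/w1.png

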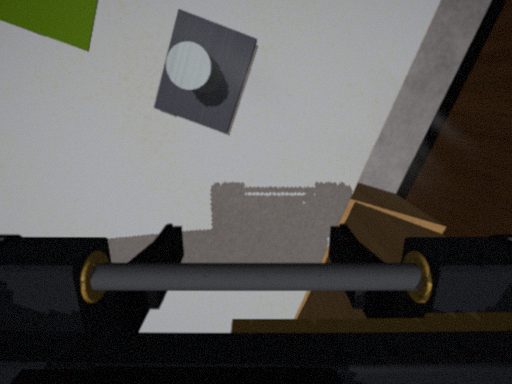

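The moves were refused because each row needs every field. This picture shows only the start area (a dark stand at (205,70)).

Request:
{"api": "jog_arm", "payload": {"increments": [{"tx":34,"ty":-22,"tz":-10,"wx":0,"wy":0,"wz":0,"gripper":1},{"tx":68,"ty":-44,"tz":-20,"wx":0,"wy":0,"wz":0,"gripper":1},{"tx":102,"ty":-66,"tz":-30,"wx":0,"wy":0,"wz":0,"gripper":1},{"tx":136,"ty":-88,"tz":-40,"wx":0,"wy":0,"wz":0,"gripper":1},{"tx":170,"ty":-110,"tz":-50,"wx":0,"wy":0,"wz":0,"gripper":1}]}}

```text
time: 1.17
position: [0.3405, -0.4513, 0.2732]
tool_rot: [3.096, 0.529, 0.0]
ft_force: [1.5, -0.2, -0.2]
grip_width: 1.001
grip_force: 0.0
```

Request:
{"api": "jog_arm", "payload": {"increments": [{"tx":34,"ty":-22,"tz":0,"wx":0,"wy":0,"wz":0,"gripper":1},{"tx":68,"ty":-44,"tz":0,"wx":0,"wy":0,"wz":0,"gripper":1},{"tx":102,"ty":-66,"tz":0,"wx":0,"wy":0,"wz":0,"gripper":1},{"tx":136,"ty":-88,"tz":0,"wx":0,"wy":0,"wz":0,"gripper":1},{"tx":170,"ty":-110,"tz":0,"wx":0,"wy":0,"wz":0,"gripper":1}]}}

```text
time: 1.58
position: [0.4643, -0.291, 0.2729]
tool_rot: [3.096, 0.529, 0.001]
ft_force: [1.1, -1.2, -0.4]
grip_width: 0.999
grip_force: 0.0
```

```bash
python3 w.py w2 plunger jig
```

```text
1.5833 [ 0.4643 -0.291   0.2729] [ 1.1 -1.2 -0.4]
[[0.943, 0.332, 0.001], [0.332, -0.943, -0.001], [0.0, 0.001, -1.0]]
[ 0.538 -0.265  0.435] [-0.27  -0.097 -0.958]
plunger [171.0, 26.0, 187.0, 41.0] 0.67
plunger [116.0, 0.0, 257.0, 121.0] 0.34
jig [118.0, 0.0, 259.0, 119.0] 0.83
```

Request:
{"api": "jog_arm", "payload": {"increments": [{"tx":30,"ty":-20,"tz":0,"wx":0,"wy":0,"wz":0,"gripper":1},{"tx":60,"ty":-40,"tz":0,"wx":0,"wy":0,"wz":0,"gripper":1},{"tx":80,"ty":-50,"tz":0,"wx":0,"wy":0,"wz":0,"gripper":1},{"tx":80,"ty":-50,"tz":0,"wx":0,"wy":0,"wz":0,"gripper":1},{"tx":80,"ty":-50,"tz":0,"wx":0,"wy":0,"wz":0,"gripper":1}]}}

```text
time: 2.15
position: [0.5224, -0.219, 0.2724]
tool_rot: [3.096, 0.532, -0.001]
ft_force: [0.1, -0.5, -0.8]
grip_width: 0.995
grip_force: 0.0
```

```bash
python3 w.py w3 plunger jig
```

```text
2.15 [ 0.5224 -0.219   0.2724] [ 0.1 -0.5 -0.8]
[[0.943, 0.334, -0.0], [0.334, -0.943, -0.0], [-0.001, 0.0, -1.0]]
[ 0.596 -0.193  0.435] [-0.271 -0.097 -0.958]
plunger [221.0, 102.0, 229.0, 116.0] 0.69
jig [162.0, 28.0, 293.0, 182.0] 0.88
```

View pics/w3.png

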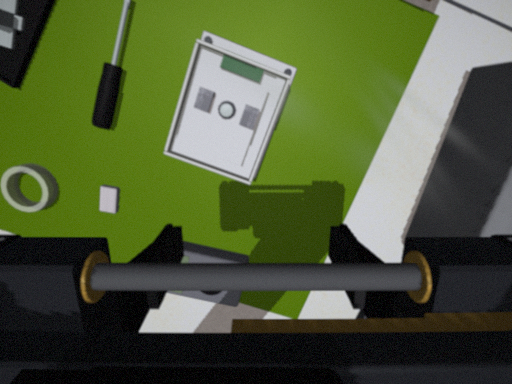

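```bash
python3 - <<'E'
import cv2,pickle,numpy as np
from h import *
im=pickle.load(open('w3.pkl','rb'));a=im['color']
cv2.imwrite('pics/w3c.png',cv2.resize(a[25:195,145:310],None,fx=3.5,fy=3.5,interpolation=cv2.INTER_CUBIC))
for z in (.06,.075,.09): 
  l,r=at(im,204,98,z),at(im,250,117,z); print(z,at(im,226.5,110,z+.01),np.linalg.norm(l-r),l,r)
im2=pickle.load(open('w2.pkl','rb'))
# triangulate plunger
def tri(obs):
  A=np.zeros((3,3));b=np.zeros(3)
  for o,d in obs:
    d=d/np.linalg.norm(d);M=np.eye(3)-np.outer(d,d);A+=M;b+=M@o
  return np.linalg.solve(A,b)
print(tri([ray(im,226,109.5),ray(im2,179,33.5)]))
E
```

```text
0.06 [ 0.57629239 -0.16357848  0.07      ] 0.05920745295021842 [ 0.57999497 -0.13310833  0.06      ] [ 0.57745436 -0.19226125  0.06      ]
0.075 [ 0.57710906 -0.1647731   0.085     ] 0.05683781268518476 [ 0.58064166 -0.13549058  0.075     ] [ 0.57820273 -0.19227604  0.075     ]
0.09 [ 0.57792573 -0.16596773  0.1       ] 0.05446817242015109 [ 0.58128836 -0.13787283  0.09      ] [ 0.5789511  -0.19229083  0.09      ]
[ 0.5775179  -0.16399781  0.08127588]
```

View pics/w3c.png

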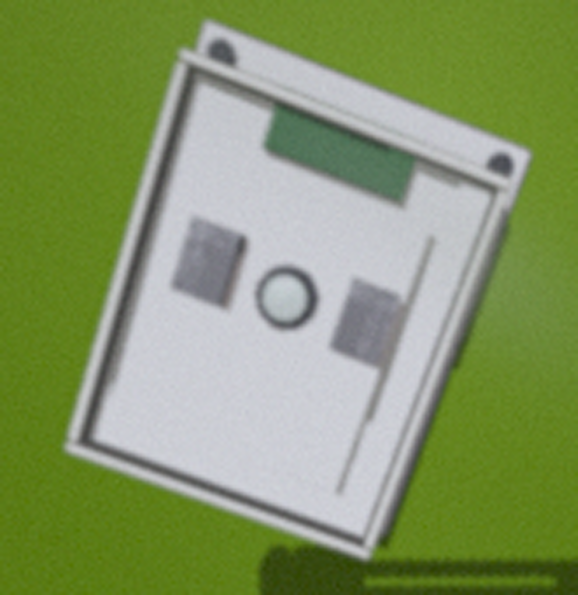

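Zoomed in, the plunger is at (227,110) between guides at (205,100) and (250,117). The longer part of the deck lies at the bottom of the image (robot side), so the open end is there and the slide runs up-image, away from the robot. Next I look at the keeper.

Request:
{"api": "jog_arm", "payload": {"increments": [{"tx":15,"ty":-37,"tz":0,"wx":0,"wy":0,"wz":0,"gripper":1},{"tx":30,"ty":-75,"tz":0,"wx":0,"wy":0,"wz":0,"gripper":1},{"tx":45,"ty":-112,"tz":0,"wx":0,"wy":0,"wz":0,"gripper":1},{"tx":60,"ty":-150,"tz":0,"wx":0,"wy":0,"wz":0,"gripper":1},{"tx":75,"ty":-187,"tz":0,"wx":0,"wy":0,"wz":0,"gripper":1}]}}

```text
time: 2.72
position: [0.5303, -0.018, 0.2728]
tool_rot: [3.096, 0.524, 0.0]
ft_force: [0.1, 0.2, -1.3]
grip_width: 0.998
grip_force: 0.0
```

Request:
{"api": "jog_arm", "payload": {"increments": [{"tx":15,"ty":-37,"tz":0,"wx":0,"wy":0,"wz":0,"gripper":1},{"tx":30,"ty":-75,"tz":10,"wx":0,"wy":0,"wz":0,"gripper":1},{"tx":45,"ty":-112,"tz":20,"wx":0,"wy":0,"wz":0,"gripper":1},{"tx":60,"ty":-150,"tz":30,"wx":0,"wy":0,"wz":0,"gripper":1},{"tx":60,"ty":-150,"tz":40,"wx":0,"wy":0,"wz":0,"gripper":1}]}}

```text
time: 3.13
position: [0.5361, 0.1524, 0.2327]
tool_rot: [-3.089, -0.544, -0.003]
ft_force: [-1.6, 0.7, -0.0]
grip_width: 1.001
grip_force: 0.0
```

```bash
python3 w.py w4 keeper tray; python3 - <<'E'
import cv2,pickle
from h import *
im=pickle.load(open('w4.pkl','rb'));a=im['color'];print(a.shape)
cv2.imwrite('pics/w4b.png',cv2.resize(a[:230],None,fx=1.5,fy=1.5,interpolation=cv2.INTER_CUBIC))
im=pickle.load(open('w3.pkl','rb'))
C=[(185,55),(507,185),(370,555),(70,447)]
C=[(145+(u+.5)/3.5-.5,25+(v+.5)/3.5-.5) for u,v in C]
for z in (.057,.067,.077,.087):
  P=np.array([at(im,u,v,z) for u,v in C]); L=np.linalg.norm(np.roll(P,-1,0)-P,axis=1)
  d=[P[0]-P[3],P[1]-P[2],P[0]-P[1],P[3]-P[2]]
  print(z,L.round(4),np.degrees([np.arctan2(q[1],q[0]) for q in d]).round(1),P.mean(0).round(4))
E
```

```text
3.1333 [0.5361 0.1524 0.2327] [-1.6  0.7 -0. ]
[[0.94, 0.342, 0.001], [0.342, -0.94, 0.005], [0.003, -0.005, -1.0]]
[0.609 0.178 0.395] [-0.269 -0.094 -0.959]
keeper [251.0, 98.0, 294.0, 157.0] 0.89
keeper [121.0, 87.0, 162.0, 146.0] 0.59
tray [201.0, 49.0, 336.0, 193.0] 0.92
(384, 512, 3)
0.057 [0.1142 0.1379 0.1158 0.1382] [-1.1 -0.4 88.9 89. ] [ 0.5681 -0.1633  0.057 ]
0.067 [0.1112 0.1342 0.1128 0.1345] [-1.1 -0.4 88.9 89. ] [ 0.5688 -0.1641  0.067 ]
0.077 [0.1081 0.1306 0.1097 0.1308] [-1.1 -0.4 88.9 89. ] [ 0.5696 -0.1649  0.077 ]
0.087 [0.1051 0.1269 0.1066 0.1272] [-1.1 -0.4 88.9 89. ] [ 0.5703 -0.1657  0.087 ]
```

View pics/w4b.png

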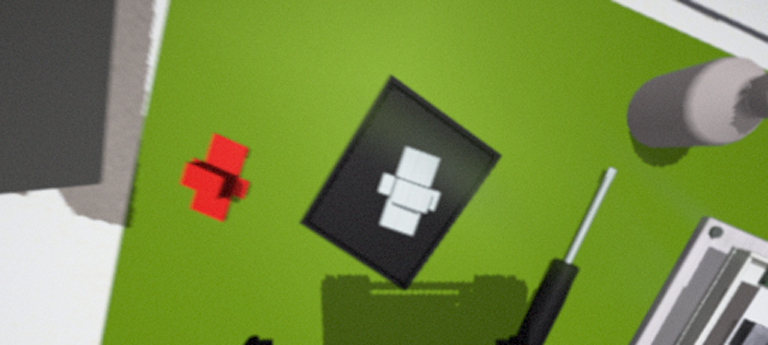

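The view shows the keeper in the tray at about (272,128) in the full picture, with its plate along image up-right. The red look-alike is at (143,118), clear of it.

```bash
python3 - <<'E'
import pickle
from h import *
from scipy.optimize import least_squares
im=pickle.load(open('w4.pkl','rb'));
C=np.array([(406,147),(440,158),(413,237),(379,227)]); C=(C+.5)/1.5-.5
M=np.array([[34,15,5],[34,-15,5],[-34,-15,5],[-34,15,5]])/1000
f=lambda p:(proj(im,np.c_[M[:,:2]@R.from_euler('z',p[2]).as_matrix()[:2,:2].T+p[:2],M[:,2]+.004])-C).ravel()
r=least_squares(f,[.597,.162,0]); print(r.x,np.degrees(r.x[2]),r.fun.round(1))
c,s=np.cos(r.x[2]),np.sin(r.x[2])
def kp(m): m=np.array(m)/1000; return proj(im,[r.x[0]+c*m[0]-s*m[1],r.x[1]+s*m[0]+c*m[1],m[2]+.004])[0]
print('ears',kp([0,25,5])*1.5,kp([0,-25,5])*1.5,'grip top',[(kp([a,b,41])*1.5).round() for a,b in [(9,15),(9,-15),(-9,-15),(-9,15)]])
s_=ctrl.get_state(); Rm=R.from_rotvec(s_['tool_rot']).as_matrix()
print('tool yaw',np.degrees(np.arctan2(Rm[1,0],Rm[0,0])))
print('to above', tool([r.x[0],r.x[1],.1]))
E
```

```text
[0.5870877  0.14906953 0.03511055] 2.0116863865147923 [-0.4  0.3 -0.2  0.7 -0.1 -0.3  0.7 -0.8]
ears [380.83100384 183.50296501] [436.88102051 202.16880582] grip top [array([397., 179.]), array([434., 192.]), array([426., 214.]), array([389., 202.])]
tool yaw 19.33781629531537
to above [ 49.55227799   9.57977112 131.58945446]
```

Request:
{"api": "jog_arm", "payload": {"increments": [{"tx":10,"ty":2,"tz":10,"wx":0,"wy":0,"wz":-0.12,"gripper":1},{"tx":20,"ty":4,"tz":20,"wx":0,"wy":0,"wz":-0.24,"gripper":1},{"tx":30,"ty":6,"tz":30,"wx":0,"wy":0,"wz":-0.36,"gripper":1},{"tx":40,"ty":8,"tz":40,"wx":0,"wy":0,"wz":-0.48,"gripper":1},{"tx":50,"ty":10,"tz":50,"wx":0,"wy":0,"wz":-0.6,"gripper":1}]}}

```text
time: 3.7
position: [0.5898, 0.147, 0.1827]
tool_rot: [2.799, 1.421, 0.001]
ft_force: [1.2, -0.5, 0.2]
grip_width: 0.997
grip_force: 0.0
```

Request:
{"api": "jog_arm", "payload": {"increments": [{"tx":0,"ty":0,"tz":10,"wx":0,"wy":0,"wz":-0.12,"gripper":1},{"tx":0,"ty":0,"tz":20,"wx":0,"wy":0,"wz":-0.24,"gripper":1},{"tx":0,"ty":0,"tz":30,"wx":0,"wy":0,"wz":-0.36,"gripper":1},{"tx":0,"ty":0,"tz":40,"wx":0,"wy":0,"wz":-0.48,"gripper":1},{"tx":0,"ty":0,"tz":50,"wx":0,"wy":0,"wz":-0.6,"gripper":1}]}}

```text
time: 4.12
position: [0.5894, 0.1469, 0.1325]
tool_rot: [2.255, 2.185, -0.001]
ft_force: [-0.2, -0.2, 0.7]
grip_width: 1.002
grip_force: 0.0
```

Request:
{"api": "jog_arm", "payload": {"increments": [{"tx":0,"ty":0,"tz":10,"wx":0,"wy":0,"wz":-0.07,"gripper":1},{"tx":0,"ty":0,"tz":20,"wx":0,"wy":0,"wz":-0.07,"gripper":1},{"tx":0,"ty":0,"tz":30,"wx":0,"wy":0,"wz":-0.07,"gripper":1},{"tx":0,"ty":0,"tz":40,"wx":0,"wy":0,"wz":-0.07,"gripper":1},{"tx":0,"ty":0,"tz":40,"wx":0,"wy":0,"wz":-0.07,"gripper":1}]}}

```text
time: 4.53
position: [0.5871, 0.1492, 0.0902]
tool_rot: [-2.181, -2.259, 0.005]
ft_force: [-0.9, 0.3, 0.2]
grip_width: 1.004
grip_force: 0.0
```

```bash
python3 w.py w5 keeper; python3 - <<'E'
import cv2,pickle
from h import *
im=pickle.load(open('w5.pkl','rb'));a=im['color'].copy()
k=[.58709,.14907];c,s=np.cos(.0351),np.sin(.0351)
for m in [(34,15,5),(34,-15,5),(-34,-15,5),(-34,15,5),(9,15,41),(9,-15,41),(-9,-15,41),(-9,15,41)]:
  m=np.array(m)/1000;p=proj(im,[k[0]+c*m[0]-s*m[1],k[1]+s*m[0]+c*m[1],m[2]+.004])[0];print(p.round());cv2.circle(a,tuple(int(v) for v in p.round()),2,(0,0,255),-1)
cv2.imwrite('pics/w5o.png',cv2.resize(a,None,fx=1.5,fy=1.5))
print(tool([*k,.018]))
E
```

```text
4.5333 [0.5871 0.1492 0.0902] [-0.9  0.3  0.2]
[[-0.035, 0.999, -0.003], [0.999, 0.035, -0.001], [-0.001, -0.003, -1.0]]
[0.584 0.228 0.253] [ 0.007 -0.289 -0.957]
keeper [157.0, 2.0, 251.0, 25.0] 0.76
keeper [218.0, 166.0, 301.0, 230.0] 0.72
[297. 181.]
[296. 215.]
[218. 215.]
[216. 181.]
[269. 194.]
[269. 232.]
[245. 232.]
[244. 194.]
[-1.35474223 -0.89107882 74.207554  ]
```

View pics/w5o.png

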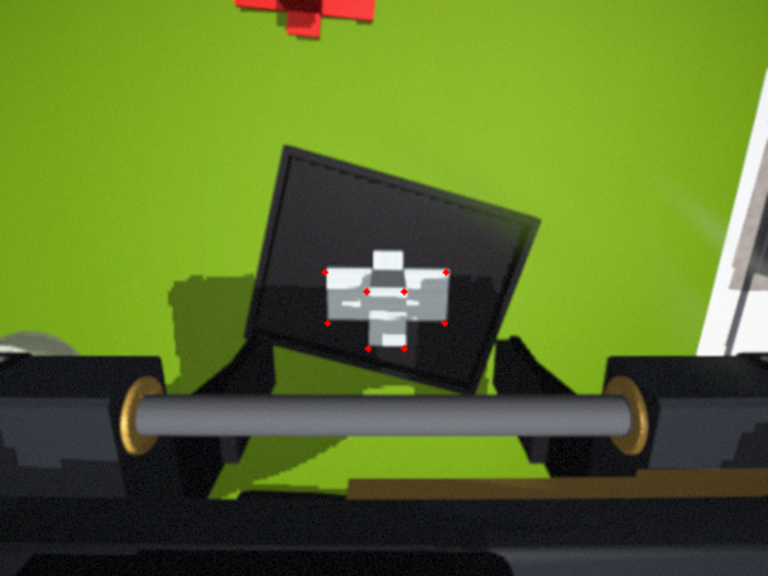

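The projected keeper outline sits on the picture (plate 325–447 by 270–323, grip block between the dots), so the fix is confirmed. I descend and grip.

Request:
{"api": "jog_arm", "payload": {"increments": [{"tx":-1,"ty":0,"tz":20,"wx":0,"wy":0,"wz":0,"gripper":1},{"tx":-1,"ty":0,"tz":40,"wx":0,"wy":0,"wz":0,"gripper":1},{"tx":-1,"ty":0,"tz":60,"wx":0,"wy":0,"wz":0,"gripper":1},{"tx":-1,"ty":0,"tz":72,"wx":0,"wy":0,"wz":0,"gripper":1},{"tx":-1,"ty":0,"tz":72,"wx":0,"wy":0,"wz":0,"gripper":0.5}]}}

```text
time: 5.05
position: [0.5865, 0.1493, 0.0183]
tool_rot: [-2.178, -2.262, 0.005]
ft_force: [-0.4, 0.5, -0.1]
grip_width: 0.977
grip_force: 0.0
```

Request:
{"api": "jog_arm", "payload": {"increments": [{"tx":0,"ty":0,"tz":0,"wx":0,"wy":0,"wz":0,"gripper":0.3},{"tx":0,"ty":0,"tz":0,"wx":0,"wy":0,"wz":0,"gripper":0},{"tx":0,"ty":0,"tz":0,"wx":0,"wy":0,"wz":0,"gripper":0},{"tx":0,"ty":0,"tz":0,"wx":0,"wy":0,"wz":0,"gripper":0},{"tx":0,"ty":0,"tz":0,"wx":0,"wy":0,"wz":0,"gripper":0}], "grip_force": 60}}

```text
time: 5.47
position: [0.5887, 0.15, 0.0214]
tool_rot: [2.178, 2.262, 0.002]
ft_force: [-0.0, -0.3, -0.6]
grip_width: 0.629
grip_force: 0.0
```

Request:
{"api": "jog_arm", "payload": {"increments": [{"tx":0,"ty":0,"tz":0,"wx":0,"wy":0,"wz":0,"gripper":0},{"tx":0,"ty":0,"tz":0,"wx":0,"wy":0,"wz":0,"gripper":0},{"tx":0,"ty":0,"tz":0,"wx":0,"wy":0,"wz":0,"gripper":0},{"tx":0,"ty":0,"tz":0,"wx":0,"wy":0,"wz":0,"gripper":0},{"tx":0,"ty":0,"tz":0,"wx":0,"wy":0,"wz":0,"gripper":0}], "grip_force": 60}}

```text
time: 5.88
position: [0.5881, 0.1498, 0.0204]
tool_rot: [2.179, 2.263, -0.0]
ft_force: [0.0, 0.8, -0.4]
grip_width: 0.25
grip_force: 0.0
```

Request:
{"api": "jog_arm", "payload": {"increments": [{"tx":0,"ty":0,"tz":0,"wx":0,"wy":0,"wz":0,"gripper":0},{"tx":0,"ty":0,"tz":0,"wx":0,"wy":0,"wz":0,"gripper":0},{"tx":0,"ty":0,"tz":0,"wx":0,"wy":0,"wz":0,"gripper":0},{"tx":0,"ty":0,"tz":0,"wx":0,"wy":0,"wz":0,"gripper":0},{"tx":0,"ty":0,"tz":0,"wx":0,"wy":0,"wz":0,"gripper":0}]}}

```text
time: 6.3
position: [0.5882, 0.1499, 0.0205]
tool_rot: [2.179, 2.263, 0.0]
ft_force: [0.9, 0.7, -0.6]
grip_width: 0.203
grip_force: 60.0
```

Request:
{"api": "jog_arm", "payload": {"increments": [{"tx":0,"ty":0,"tz":-20,"wx":0,"wy":0,"wz":0,"gripper":0},{"tx":0,"ty":0,"tz":-50,"wx":0,"wy":0,"wz":0,"gripper":0},{"tx":0,"ty":0,"tz":-80,"wx":0,"wy":0,"wz":0,"gripper":0},{"tx":0,"ty":0,"tz":-110,"wx":0,"wy":0,"wz":0,"gripper":0},{"tx":0,"ty":0,"tz":-130,"wx":0,"wy":0,"wz":0,"gripper":0}]}}

```text
time: 6.72
position: [0.5886, 0.1504, 0.1531]
tool_rot: [2.178, 2.263, 0.003]
ft_force: [-0.2, -0.1, -1.3]
grip_width: 0.199
grip_force: 60.0
```

```bash
cat > j.py <<'E'
from h import *
s=ctrl.get_state(); print(s['time'],np.round(s['position'],4),np.round(s['ft_force'],1),np.round(s['torque'],2),s['grip_width'],s['grip_force'])
Rm=R.from_rotvec(s['tool_rot']).as_matrix(); print(Rm.round(4).tolist(), 'keeper-x yaw deg',np.degrees(np.arctan2(Rm[1,1],Rm[0,1])))
E
python3 j.py
```

```text
6.7167 [0.5886 0.1504 0.1531] [-0.2 -0.1 -1.3] [-0.03 -0.18  0.03] 0.19923687457310776 59.98784953728318
[[-0.0383, 0.9993, 0.0022], [0.9993, 0.0383, 0.0004], [0.0003, 0.0023, -1.0]] keeper-x yaw deg 2.195264785289488
```

Request:
{"api": "jog_arm", "payload": {"increments": [{"tx":-33,"ty":-5,"tz":-8,"wx":0,"wy":0,"wz":0.01,"gripper":0},{"tx":-66,"ty":-10,"tz":-15,"wx":0,"wy":0,"wz":0.02,"gripper":0},{"tx":-99,"ty":-15,"tz":-15,"wx":0,"wy":0,"wz":0.03,"gripper":0},{"tx":-132,"ty":-20,"tz":-15,"wx":0,"wy":0,"wz":0.04,"gripper":0},{"tx":-165,"ty":-24,"tz":-15,"wx":0,"wy":0,"wz":0.056,"gripper":0}]}}

```text
time: 7.13
position: [0.5695, -0.0174, 0.1654]
tool_rot: [2.242, 2.201, -0.001]
ft_force: [0.9, 0.3, -1.9]
grip_width: 0.201
grip_force: 60.0
```

Request:
{"api": "jog_arm", "payload": {"increments": [{"tx":-33,"ty":-4,"tz":0,"wx":0,"wy":0,"wz":0,"gripper":0},{"tx":-65,"ty":-7,"tz":0,"wx":0,"wy":0,"wz":0,"gripper":0},{"tx":-90,"ty":-10,"tz":0,"wx":0,"wy":0,"wz":0,"gripper":0},{"tx":-105,"ty":-12,"tz":0,"wx":0,"wy":0,"wz":0,"gripper":0},{"tx":-105,"ty":-12,"tz":0,"wx":0,"wy":0,"wz":0,"gripper":0}]}}

```text
time: 7.55
position: [0.5551, -0.1262, 0.1647]
tool_rot: [2.249, 2.193, -0.005]
ft_force: [-0.5, -0.4, -1.0]
grip_width: 0.204
grip_force: 60.0
```

```bash
python3 j.py; python3 w.py w6 plunger jig keeper | tail -5; python3 - <<'E'
from h import *
import pickle
im=pickle.load(open('w6.pkl','rb'))
for y in (-.164,):
  for z in (.07,.085): print(proj(im,[[.577,y,z]]).round(1))
  print(proj(im,[[.58,-.136,.08],[.579,-.192,.08]]).round(1))
print(im['fx'])
E
```

```text
7.55 [ 0.5551 -0.1262  0.1647] [-0.5 -0.4 -1. ] [-0.07 -0.14 -0.03] 0.20435914645920164 59.98699645511806
[[0.0252, 0.9997, -0.0019], [0.9997, -0.0252, -0.0022], [-0.0023, -0.0018, -1.0]] keeper-x yaw deg -1.4444712792159051
[[0.025, 1.0, -0.002], [1.0, -0.025, -0.002], [-0.002, -0.002, -1.0]]
[ 0.557 -0.047  0.327] [-0.009 -0.289 -0.957]
jig [196.0, 150.0, 350.0, 236.0] 0.92
jig [69.0, 73.0, 122.0, 103.0] 0.26
keeper [203.0, 190.0, 313.0, 262.0] 0.91
[[280.9 231.4]]
[[282.2 238.5]]
[[285.3 206.7]
 [283.9 263.5]]
299.7564279244362
```

View pics/w6.png

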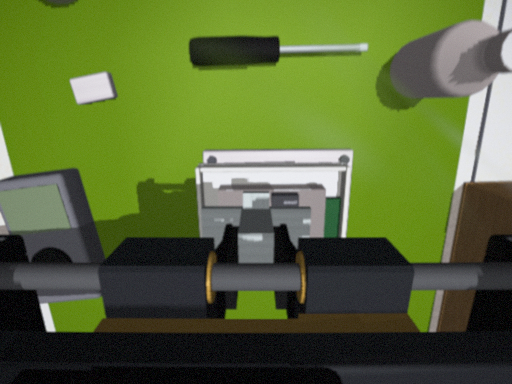

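The guide is visible at (285,200), close to its predicted (285,207), and the keeper is straight in the gripper. I move over the drop point and down to a safe height.

Request:
{"api": "jog_arm", "payload": {"increments": [{"tx":-20,"ty":0,"tz":0,"wx":0,"wy":0,"wz":0,"gripper":0},{"tx":-37,"ty":0,"tz":10,"wx":0,"wy":0,"wz":-0.007,"gripper":0},{"tx":-37,"ty":0,"tz":20,"wx":0,"wy":0,"wz":-0.007,"gripper":0},{"tx":-37,"ty":0,"tz":34,"wx":0,"wy":0,"wz":-0.007,"gripper":0},{"tx":-37,"ty":0,"tz":44,"wx":0,"wy":0,"wz":-0.007,"gripper":0}]}}

```text
time: 8.17
position: [0.5556, -0.1557, 0.1202]
tool_rot: [-2.23, -2.21, -0.0]
ft_force: [0.0, -0.5, -1.8]
grip_width: 0.203
grip_force: 60.0
```

Request:
{"api": "jog_arm", "payload": {"increments": [{"tx":0,"ty":0,"tz":1,"wx":0,"wy":0,"wz":0,"gripper":0},{"tx":0,"ty":0,"tz":2,"wx":0,"wy":0,"wz":0,"gripper":0},{"tx":0,"ty":0,"tz":3,"wx":0,"wy":0,"wz":0,"gripper":0},{"tx":0,"ty":0,"tz":4,"wx":0,"wy":0,"wz":0,"gripper":0},{"tx":0,"ty":0,"tz":5,"wx":0,"wy":0,"wz":0,"gripper":0}]}}

```text
time: 8.58
position: [0.5564, -0.1575, 0.1171]
tool_rot: [2.232, 2.209, 0.001]
ft_force: [-0.2, -1.1, -0.6]
grip_width: 0.206
grip_force: 60.0
```

```bash
python3 j.py
```

```text
8.5833 [ 0.5564 -0.1575  0.1171] [-0.2 -1.1 -0.6] [-0.04 -0.15  0.02] 0.20623461745602392 59.9876441527158
[[0.0106, 0.9999, 0.0012], [0.9999, -0.0106, -0.0005], [-0.0005, 0.0012, -1.0]] keeper-x yaw deg -0.6084052637771753
```

Request:
{"api": "jog_arm", "payload": {"increments": [{"tx":-3,"ty":-1.5,"tz":0,"wx":0,"wy":0,"wz":0,"gripper":0},{"tx":-5.5,"ty":-1.5,"tz":2,"wx":0,"wy":0,"wz":0,"gripper":0},{"tx":-5.5,"ty":-1.5,"tz":4,"wx":0,"wy":0,"wz":0,"gripper":0},{"tx":-5.5,"ty":-1.5,"tz":6,"wx":0,"wy":0,"wz":0,"gripper":0},{"tx":-5.5,"ty":-1.5,"tz":7,"wx":0,"wy":0,"wz":0,"gripper":0}]}}

```text
time: 9.0
position: [0.554, -0.1632, 0.1091]
tool_rot: [-2.234, -2.208, 0.0]
ft_force: [-0.0, 0.8, -1.1]
grip_width: 0.204
grip_force: 60.0
```

Request:
{"api": "jog_arm", "payload": {"increments": [{"tx":0,"ty":0,"tz":2,"wx":0,"wy":0,"wz":0,"gripper":0},{"tx":0,"ty":0,"tz":4,"wx":0,"wy":0,"wz":0,"gripper":0},{"tx":0,"ty":0,"tz":6,"wx":0,"wy":0,"wz":0,"gripper":0},{"tx":0,"ty":0,"tz":6,"wx":0,"wy":0,"wz":0,"gripper":0},{"tx":0,"ty":0,"tz":6,"wx":0,"wy":0,"wz":0,"gripper":0}]}}

```text
time: 9.42
position: [0.5542, -0.163, 0.1033]
tool_rot: [-2.233, -2.209, 0.0]
ft_force: [-0.1, -0.0, -1.5]
grip_width: 0.201
grip_force: 60.0
```

Request:
{"api": "jog_arm", "payload": {"increments": [{"tx":0,"ty":0,"tz":1,"wx":0,"wy":0,"wz":0,"gripper":0},{"tx":0,"ty":0,"tz":2,"wx":0,"wy":0,"wz":0,"gripper":0},{"tx":0,"ty":0,"tz":3,"wx":0,"wy":0,"wz":0,"gripper":0},{"tx":0,"ty":0,"tz":4,"wx":0,"wy":0,"wz":0,"gripper":0},{"tx":0,"ty":0,"tz":4,"wx":0,"wy":0,"wz":0,"gripper":0}]}}

```text
time: 9.83
position: [0.5541, -0.1631, 0.0992]
tool_rot: [-2.233, -2.209, 0.0]
ft_force: [-0.9, 0.2, -1.8]
grip_width: 0.204
grip_force: 60.0
```

Request:
{"api": "jog_arm", "payload": {"increments": [{"tx":0,"ty":0,"tz":1,"wx":0,"wy":0,"wz":0,"gripper":0},{"tx":0,"ty":0,"tz":2,"wx":0,"wy":0,"wz":0,"gripper":0},{"tx":0,"ty":0,"tz":3,"wx":0,"wy":0,"wz":0,"gripper":0},{"tx":0,"ty":0,"tz":4,"wx":0,"wy":0,"wz":0,"gripper":0},{"tx":0,"ty":0,"tz":4,"wx":0,"wy":0,"wz":0,"gripper":0}]}}

```text
time: 10.25
position: [0.5541, -0.1631, 0.0952]
tool_rot: [-2.233, -2.209, 0.0]
ft_force: [0.1, 0.2, -1.9]
grip_width: 0.204
grip_force: 60.0
```

Request:
{"api": "jog_arm", "payload": {"increments": [{"tx":0,"ty":0,"tz":1,"wx":0,"wy":0,"wz":0,"gripper":0},{"tx":0,"ty":0,"tz":2,"wx":0,"wy":0,"wz":0,"gripper":0},{"tx":0,"ty":0,"tz":3,"wx":0,"wy":0,"wz":0,"gripper":0},{"tx":0,"ty":0,"tz":4,"wx":0,"wy":0,"wz":0,"gripper":0},{"tx":0,"ty":0,"tz":4,"wx":0,"wy":0,"wz":0,"gripper":0}]}}

```text
time: 10.67
position: [0.5544, -0.1632, 0.0919]
tool_rot: [2.233, 2.209, -0.0]
ft_force: [-2.3, -0.1, 4.3]
grip_width: 0.2
grip_force: 60.0
```

Request:
{"api": "jog_arm", "payload": {"increments": [{"tx":0,"ty":0,"tz":1,"wx":0,"wy":0,"wz":0,"gripper":0},{"tx":0,"ty":0,"tz":2,"wx":0,"wy":0,"wz":0,"gripper":0},{"tx":0,"ty":0,"tz":3,"wx":0,"wy":0,"wz":0,"gripper":0},{"tx":0,"ty":0,"tz":4,"wx":0,"wy":0,"wz":0,"gripper":0},{"tx":0,"ty":0,"tz":4,"wx":0,"wy":0,"wz":0,"gripper":0}]}}

```text
time: 11.08
position: [0.5544, -0.1632, 0.0878]
tool_rot: [2.233, 2.209, -0.0]
ft_force: [-2.9, 1.1, 5.6]
grip_width: 0.201
grip_force: 60.0
```

Request:
{"api": "jog_arm", "payload": {"increments": [{"tx":0,"ty":0,"tz":1,"wx":0,"wy":0,"wz":0,"gripper":0},{"tx":0,"ty":0,"tz":2,"wx":0,"wy":0,"wz":0,"gripper":0},{"tx":0,"ty":0,"tz":3,"wx":0,"wy":0,"wz":0,"gripper":0},{"tx":0,"ty":0,"tz":3,"wx":0,"wy":0,"wz":0,"gripper":0},{"tx":0,"ty":0,"tz":3,"wx":0,"wy":0,"wz":0,"gripper":0}]}}

```text
time: 11.5
position: [0.5544, -0.1632, 0.0852]
tool_rot: [2.233, 2.209, -0.001]
ft_force: [-3.3, 0.9, 7.7]
grip_width: 0.197
grip_force: 60.0
```

Request:
{"api": "jog_arm", "payload": {"increments": [{"tx":0,"ty":0,"tz":0.5,"wx":0,"wy":0,"wz":0,"gripper":0},{"tx":0,"ty":0,"tz":1,"wx":0,"wy":0,"wz":0,"gripper":0},{"tx":0,"ty":0,"tz":1,"wx":0,"wy":0,"wz":0,"gripper":0},{"tx":0,"ty":0,"tz":1,"wx":0,"wy":0,"wz":0,"gripper":0},{"tx":0,"ty":0,"tz":1,"wx":0,"wy":0,"wz":0,"gripper":0}]}}

```text
time: 11.92
position: [0.5544, -0.1632, 0.0843]
tool_rot: [2.233, 2.209, -0.001]
ft_force: [-4.1, 1.2, 8.5]
grip_width: 0.204
grip_force: 60.0
```

```bash
python3 j.py
```

```text
11.9167 [ 0.5544 -0.1632  0.0843] [-4.1  1.2  8.5] [0.13 0.65 0.03] 0.20398948027023805 59.99225945211947
[[0.011, 0.9999, 0.0002], [0.9999, -0.011, -0.0006], [-0.0006, 0.0002, -1.0]] keeper-x yaw deg -0.630604847614845
```

Request:
{"api": "jog_arm", "payload": {"increments": [{"tx":0,"ty":0,"tz":0.5,"wx":0,"wy":0,"wz":0,"gripper":0},{"tx":0,"ty":0,"tz":1,"wx":0,"wy":0,"wz":0,"gripper":0},{"tx":0,"ty":0,"tz":1,"wx":0,"wy":0,"wz":0,"gripper":0},{"tx":0,"ty":0,"tz":1,"wx":0,"wy":0,"wz":0,"gripper":0},{"tx":0,"ty":0,"tz":1,"wx":0,"wy":0,"wz":0,"gripper":0}]}}

```text
time: 12.33
position: [0.5544, -0.1632, 0.0835]
tool_rot: [2.233, 2.209, -0.001]
ft_force: [-4.3, 1.1, 8.3]
grip_width: 0.2
grip_force: 60.0
```

Request:
{"api": "jog_arm", "payload": {"increments": [{"tx":0,"ty":0,"tz":0.5,"wx":0,"wy":0,"wz":0,"gripper":0},{"tx":0,"ty":0,"tz":1,"wx":0,"wy":0,"wz":0,"gripper":0},{"tx":0,"ty":0,"tz":1,"wx":0,"wy":0,"wz":0,"gripper":0},{"tx":0,"ty":0,"tz":1,"wx":0,"wy":0,"wz":0,"gripper":0},{"tx":0,"ty":0,"tz":1,"wx":0,"wy":0,"wz":0,"gripper":0}]}}

```text
time: 12.75
position: [0.5545, -0.1632, 0.0834]
tool_rot: [2.233, 2.209, -0.001]
ft_force: [-6.4, 1.3, 15.5]
grip_width: 0.201
grip_force: 60.0
```

Request:
{"api": "jog_arm", "payload": {"increments": [{"tx":0,"ty":0,"tz":0.5,"wx":0,"wy":0,"wz":0,"gripper":0},{"tx":0,"ty":1,"tz":0.5,"wx":0,"wy":0,"wz":0,"gripper":0},{"tx":0,"ty":2,"tz":0.5,"wx":0,"wy":0,"wz":0,"gripper":0},{"tx":0,"ty":3,"tz":0.5,"wx":0,"wy":0,"wz":0,"gripper":0},{"tx":0,"ty":4,"tz":0.5,"wx":0,"wy":0,"wz":0,"gripper":0}]}}

```text
time: 13.17
position: [0.5571, -0.1636, 0.0834]
tool_rot: [-2.233, -2.208, 0.006]
ft_force: [-12.4, 1.6, 21.2]
grip_width: 0.199
grip_force: 60.0
```

Request:
{"api": "jog_arm", "payload": {"increments": [{"tx":0,"ty":0.6,"tz":0,"wx":0,"wy":0,"wz":0,"gripper":0},{"tx":0,"ty":1.2,"tz":0,"wx":0,"wy":0,"wz":0,"gripper":0},{"tx":0,"ty":1.8,"tz":0,"wx":0,"wy":0,"wz":0,"gripper":0},{"tx":0,"ty":2.4,"tz":0,"wx":0,"wy":0,"wz":0,"gripper":0},{"tx":0,"ty":3,"tz":0,"wx":0,"wy":0,"wz":0,"gripper":0}]}}

```text
time: 13.58
position: [0.56, -0.1639, 0.0834]
tool_rot: [-2.234, -2.208, 0.006]
ft_force: [-12.4, 1.1, 21.4]
grip_width: 0.199
grip_force: 60.0
```

```bash
python3 j.py
```

```text
13.5833 [ 0.56   -0.1639  0.0834] [-12.4   1.1  21.4] [0.24 2.39 0.08] 0.19855992017849605 59.9990900605917
[[0.0116, 0.9999, -0.0034], [0.9999, -0.0116, -0.0022], [-0.0023, -0.0033, -1.0]] keeper-x yaw deg -0.665224650490632
```

Request:
{"api": "jog_arm", "payload": {"increments": [{"tx":0,"ty":0.8,"tz":-0.1,"wx":0,"wy":0,"wz":0,"gripper":0},{"tx":0,"ty":1.6,"tz":-0.2,"wx":0,"wy":0,"wz":0,"gripper":0},{"tx":0,"ty":2.4,"tz":-0.3,"wx":0,"wy":0,"wz":0,"gripper":0},{"tx":0,"ty":3.2,"tz":-0.3,"wx":0,"wy":0,"wz":0,"gripper":0},{"tx":0,"ty":4,"tz":-0.3,"wx":0,"wy":0,"wz":0,"gripper":0}]}}

```text
time: 14.0
position: [0.5641, -0.1641, 0.0834]
tool_rot: [-2.234, -2.208, 0.006]
ft_force: [-11.1, 0.6, 19.6]
grip_width: 0.203
grip_force: 60.0
```

Request:
{"api": "jog_arm", "payload": {"increments": [{"tx":0,"ty":0.8,"tz":0,"wx":0,"wy":0,"wz":0,"gripper":0},{"tx":0,"ty":1.6,"tz":0,"wx":0,"wy":0,"wz":0,"gripper":0},{"tx":0,"ty":2.4,"tz":0,"wx":0,"wy":0,"wz":0,"gripper":0},{"tx":0,"ty":3.2,"tz":0,"wx":0,"wy":0,"wz":0,"gripper":0},{"tx":0,"ty":4,"tz":0,"wx":0,"wy":0,"wz":0,"gripper":0}]}}

```text
time: 14.42
position: [0.5681, -0.1643, 0.0834]
tool_rot: [-2.234, -2.208, 0.006]
ft_force: [-10.8, 0.7, 19.2]
grip_width: 0.199
grip_force: 60.0
```

Request:
{"api": "jog_arm", "payload": {"increments": [{"tx":0,"ty":0.8,"tz":0,"wx":0,"wy":0,"wz":0,"gripper":0},{"tx":0,"ty":1.6,"tz":0,"wx":0,"wy":0,"wz":0,"gripper":0},{"tx":0,"ty":2.4,"tz":0,"wx":0,"wy":0,"wz":0,"gripper":0},{"tx":0,"ty":3.2,"tz":0,"wx":0,"wy":0,"wz":0,"gripper":0},{"tx":0,"ty":4,"tz":0,"wx":0,"wy":0,"wz":0,"gripper":0}]}}

```text
time: 14.83
position: [0.5721, -0.1643, 0.0834]
tool_rot: [-2.234, -2.208, 0.006]
ft_force: [-10.4, 0.4, 19.1]
grip_width: 0.203
grip_force: 60.0
```

Request:
{"api": "jog_arm", "payload": {"increments": [{"tx":0,"ty":0.4,"tz":0,"wx":0,"wy":0,"wz":0,"gripper":0},{"tx":0,"ty":0.8,"tz":0,"wx":0,"wy":0,"wz":0,"gripper":0},{"tx":0,"ty":1.2,"tz":0,"wx":0,"wy":0,"wz":0,"gripper":0},{"tx":0,"ty":1.6,"tz":0,"wx":0,"wy":0,"wz":0,"gripper":0},{"tx":0,"ty":2,"tz":0,"wx":0,"wy":0,"wz":0,"gripper":0}]}}

```text
time: 15.25
position: [0.5741, -0.1644, 0.0835]
tool_rot: [-2.234, -2.208, 0.006]
ft_force: [-11.2, -0.7, 18.6]
grip_width: 0.203
grip_force: 60.0
```

Request:
{"api": "jog_arm", "payload": {"increments": [{"tx":0,"ty":0.4,"tz":0,"wx":0,"wy":0,"wz":0,"gripper":0},{"tx":0,"ty":0.8,"tz":0,"wx":0,"wy":0,"wz":0,"gripper":0},{"tx":0,"ty":1.2,"tz":0,"wx":0,"wy":0,"wz":0,"gripper":0},{"tx":0,"ty":1.6,"tz":0,"wx":0,"wy":0,"wz":0,"gripper":0},{"tx":0,"ty":1.6,"tz":0,"wx":0,"wy":0,"wz":0,"gripper":0}]}}

```text
time: 15.67
position: [0.5757, -0.1644, 0.0834]
tool_rot: [-2.234, -2.208, 0.006]
ft_force: [-10.2, -0.5, 18.1]
grip_width: 0.199
grip_force: 60.0
```

Request:
{"api": "jog_arm", "payload": {"increments": [{"tx":0,"ty":0.3,"tz":0,"wx":0,"wy":0,"wz":0,"gripper":0},{"tx":0,"ty":0.6,"tz":0,"wx":0,"wy":0,"wz":0,"gripper":0},{"tx":0,"ty":1,"tz":0,"wx":0,"wy":0,"wz":0,"gripper":0},{"tx":0,"ty":1,"tz":0,"wx":0,"wy":0,"wz":0,"gripper":0},{"tx":0,"ty":1,"tz":0,"wx":0,"wy":0,"wz":0,"gripper":0}]}}

```text
time: 16.08
position: [0.5767, -0.1644, 0.0834]
tool_rot: [-2.234, -2.208, 0.006]
ft_force: [-10.3, -0.9, 18.3]
grip_width: 0.2
grip_force: 60.0
```

Request:
{"api": "jog_arm", "payload": {"increments": [{"tx":0,"ty":0.3,"tz":0,"wx":0,"wy":0,"wz":0,"gripper":0},{"tx":0,"ty":0.6,"tz":0,"wx":0,"wy":0,"wz":0,"gripper":0},{"tx":0,"ty":1,"tz":0,"wx":0,"wy":0,"wz":0,"gripper":0},{"tx":0,"ty":1,"tz":0,"wx":0,"wy":0,"wz":0,"gripper":0},{"tx":0,"ty":1,"tz":0,"wx":0,"wy":0,"wz":0,"gripper":0}]}}

```text
time: 16.5
position: [0.5777, -0.1644, 0.0834]
tool_rot: [-2.234, -2.208, 0.006]
ft_force: [-10.0, -0.4, 18.5]
grip_width: 0.205
grip_force: 60.0
```

Request:
{"api": "jog_arm", "payload": {"increments": [{"tx":0,"ty":0.3,"tz":0,"wx":0,"wy":0,"wz":0,"gripper":0},{"tx":0,"ty":0.6,"tz":0,"wx":0,"wy":0,"wz":0,"gripper":0},{"tx":0,"ty":1,"tz":0,"wx":0,"wy":0,"wz":0,"gripper":0},{"tx":0,"ty":1,"tz":0,"wx":0,"wy":0,"wz":0,"gripper":0},{"tx":0,"ty":1,"tz":0,"wx":0,"wy":0,"wz":0,"gripper":0}]}}

```text
time: 16.92
position: [0.5777, -0.1644, 0.0835]
tool_rot: [-2.233, -2.207, 0.008]
ft_force: [-12.5, 0.4, 20.9]
grip_width: 0.195
grip_force: 60.0
```

Request:
{"api": "jog_arm", "payload": {"increments": [{"tx":0,"ty":0.5,"tz":0,"wx":0,"wy":0,"wz":0,"gripper":0},{"tx":0,"ty":1,"tz":0,"wx":0,"wy":0,"wz":0,"gripper":0},{"tx":0,"ty":1,"tz":0,"wx":0,"wy":0,"wz":0,"gripper":0},{"tx":0,"ty":1,"tz":0,"wx":0,"wy":0,"wz":0,"gripper":0},{"tx":0,"ty":1,"tz":0,"wx":0,"wy":0,"wz":0,"gripper":0}]}}

```text
time: 17.33
position: [0.5778, -0.1644, 0.0835]
tool_rot: [-2.232, -2.206, 0.011]
ft_force: [-15.2, 0.6, 22.9]
grip_width: 0.202
grip_force: 60.0
```

```bash
python3 j.py
```

```text
17.3333 [ 0.5778 -0.1644  0.0835] [-15.2   0.6  22.9] [ 0.17  3.43 -0.01] 0.20151042403428815 59.988545598462224
[[0.012, 0.9999, -0.0072], [0.9999, -0.012, -0.0025], [-0.0026, -0.0072, -1.0]] keeper-x yaw deg -0.6887443424464549
```

Firm stop at x = 0.578, after 23 mm of travel and as predicted for home. I ease off the pressure and release.

Request:
{"api": "jog_arm", "payload": {"increments": [{"tx":0,"ty":-0.5,"tz":-0.3,"wx":0,"wy":0,"wz":0,"gripper":0},{"tx":0,"ty":-1.2,"tz":-0.7,"wx":0,"wy":0,"wz":0,"gripper":0},{"tx":0,"ty":-1.2,"tz":-0.7,"wx":0,"wy":0,"wz":0,"gripper":0},{"tx":0,"ty":-1.2,"tz":-0.7,"wx":0,"wy":0,"wz":0,"gripper":0},{"tx":0,"ty":-1.2,"tz":-0.7,"wx":0,"wy":0,"wz":0,"gripper":0}]}}

```text
time: 17.75
position: [0.5777, -0.1643, 0.0835]
tool_rot: [-2.233, -2.207, 0.007]
ft_force: [-11.0, 0.3, 16.9]
grip_width: 0.201
grip_force: 60.0
```

Request:
{"api": "jog_arm", "payload": {"increments": [{"tx":0,"ty":0,"tz":0,"wx":0,"wy":0,"wz":0,"gripper":0.6},{"tx":0,"ty":0,"tz":0,"wx":0,"wy":0,"wz":0,"gripper":0.6},{"tx":0,"ty":0,"tz":0,"wx":0,"wy":0,"wz":0,"gripper":0.6},{"tx":0,"ty":0,"tz":0,"wx":0,"wy":0,"wz":0,"gripper":0.6},{"tx":0,"ty":0,"tz":0,"wx":0,"wy":0,"wz":0,"gripper":0.6}]}}

```text
time: 18.17
position: [0.5798, -0.1633, 0.0816]
tool_rot: [-2.233, -2.209, -0.0]
ft_force: [0.7, 0.1, 0.8]
grip_width: 0.499
grip_force: 0.0
```

```bash
python3 j.py
```

```text
18.1667 [ 0.5798 -0.1633  0.0816] [0.7 0.1 0.8] [-0.02 -0.13 -0.03] 0.4992276472379056 0.0
[[0.0108, 0.9999, 0.0001], [0.9999, -0.0108, 0.0003], [0.0003, 0.0001, -1.0]] keeper-x yaw deg -0.6185009014031273
```

Request:
{"api": "jog_arm", "payload": {"increments": [{"tx":0,"ty":-2,"tz":-8,"wx":0,"wy":0,"wz":0,"gripper":0.6},{"tx":0,"ty":-2,"tz":-25,"wx":0,"wy":0,"wz":0,"gripper":0.6},{"tx":0,"ty":-2,"tz":-50,"wx":0,"wy":0,"wz":0,"gripper":0.6},{"tx":0,"ty":-2,"tz":-80,"wx":0,"wy":0,"wz":0,"gripper":0.6},{"tx":0,"ty":-2,"tz":-110,"wx":0,"wy":0,"wz":0,"gripper":0.6}]}}

```text
time: 18.58
position: [0.5773, -0.1631, 0.1933]
tool_rot: [-2.233, -2.209, 0.0]
ft_force: [0.8, 0.0, -0.4]
grip_width: 0.6
grip_force: 0.0
```

Request:
{"api": "jog_arm", "payload": {"increments": [{"tx":-20,"ty":0,"tz":-5,"wx":0,"wy":0,"wz":0,"gripper":0.6},{"tx":-45,"ty":0,"tz":-10,"wx":0,"wy":0,"wz":0,"gripper":0.6},{"tx":-60,"ty":0,"tz":-20,"wx":0,"wy":0,"wz":0,"gripper":0.6},{"tx":-60,"ty":0,"tz":-20,"wx":0,"wy":0,"wz":0,"gripper":0.6},{"tx":-60,"ty":0,"tz":-20,"wx":0,"wy":0,"wz":0,"gripper":0.6}]}}

```text
time: 19.0
position: [0.5771, -0.2241, 0.2126]
tool_rot: [2.235, 2.206, 0.001]
ft_force: [-0.2, 0.3, -0.5]
grip_width: 0.597
grip_force: 0.0
```

```bash
python3 j.py; python3 w.py w7 keeper jig plunger| tail -4; python3 - <<'E'
import pickle
from h import *
im=pickle.load(open('w7.pkl','rb'));a=im['color'].copy()
# predicted outline: home keeper at (.5778,-.1652), underside z .067+.002
c,s=np.cos(-.0175),np.sin(-.0175)
Q=lambda m:proj(im,[.5778+(c*m[0]-s*m[1])/1e3,-.1650+(s*m[0]+c*m[1])/1e3,.069+m[2]/1e3])[0]
p=Q((0,0,20)); u,v=(int(t) for t in p)
x0,y0=max(0,u-90),max(0,v-75); cr=a[y0:v+75,x0:u+90]
big=cv2.resize(cr,None,fx=4,fy=4,interpolation=cv2.INTER_CUBIC)
for m in [(34,15,5),(34,-15,5),(-34,-15,5),(-34,15,5),(9,15,41),(9,-15,41),(-9,-15,41),(-9,15,41)]:
  q=(Q(m)-[x0,y0]+.5)*4; cv2.circle(big,tuple(int(t) for t in q),3,(0,0,255),-1)
print(big.shape,u,v); cv2.imwrite('pics/w7c.png',big[:600,:800])
E
```

```text
19.0 [ 0.5771 -0.2241  0.2126] [-0.2  0.3 -0.5] [ 0.06 -0.09 -0.04] 0.5973033316841213 0.0
[[0.013, 0.9999, 0.0011], [0.9999, -0.013, 0.0], [0.0, 0.0011, -1.0]] keeper-x yaw deg -0.7433412015706146
[[0.013, 1.0, 0.001], [1.0, -0.013, 0.0], [0.0, 0.001, -1.0]]
[ 0.577 -0.145  0.375] [-0.002 -0.287 -0.958]
keeper [218.0, 100.0, 293.0, 140.0] 0.91
jig [176.0, 58.0, 325.0, 175.0] 0.81
(600, 720, 3) 256 123
```

View pics/w7c.png

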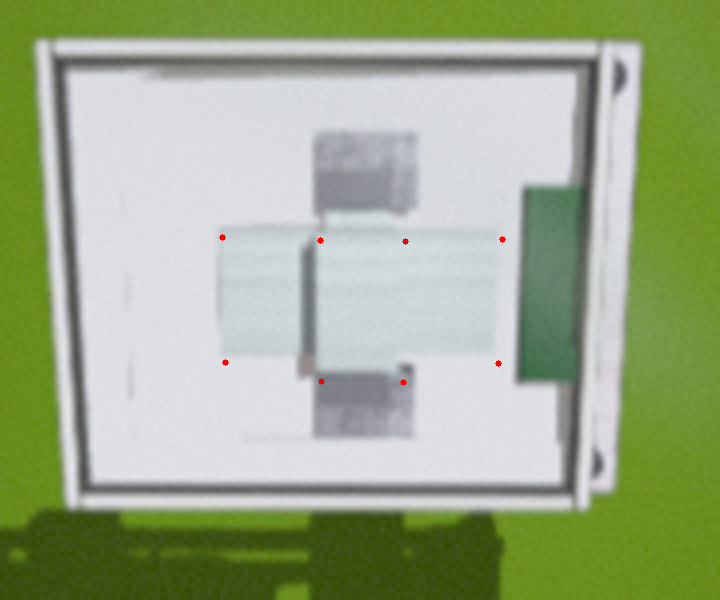

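The final picture shows the keeper flat and straight between the guides (365,170) and (365,405), with its ears under the lips at the stops. The gripper is clear, so I hand the job in.

```bash
python3 -c "
from bench import ctrl
print(ctrl.close_job())"
```

```text
the job is handed in; nothing more can be done
None
```

I pressed the plunger down with the keeper, slid it home against the stops and let go; it stayed seated with its ears under the lips, and I handed the job in at about 19 s with wrist readings never above about 28 N.

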